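Take the sprung corner of a tilt mount to its index and let it back

ROBOT

A 7-joint arm with a two-finger parallel gripper is mounted at the origin on the work surface. World frame = base frame: x ahead of the robot, y to its left, z up, the work surface at z = 0. Lengths are in m, angles in rad, forces in N, time in s.
With the tool pointing down it reaches from about 0.425 to 0.875 m from the base axis. Payload 4.7 kg.
Tool frame: the origin (TCP) lies midway between the tips of the shut fingers; the grasp point (between the pads) lies ctrl.grasp_offset behind it (ctrl.grasp_offset is the distance from the TCP to the grasp point, in m); z points along the fingers, y is the line along which they close (so a half turn about z gives the same grasp; the last joint's range is limited). The gripper opens to 87 mm and grips with 3 to 60 N. Pads are 19 mm wide; open, the fingers measure 117 mm over their backs; the gripper's body (75 mm by 190 mm) begins 51 mm behind the grasp point.
Start: joints at [-1.183, 0.321, -0.07, 1.45, 0.023, 1.371, -0.057], TCP at [0.237, 0.605, 0.223] pointing down, gripper open.
Joint ranges: [-2.86, 2.86], [-0.3, 2.09], [-1.38, 1.24], [0.06, 2.45], [-1.56, 4.7], [0.09, 2.05], [-2.69, 2.69]. Speed limits (rad/s): [2.57, 2.57, 3.14, 3.14, 3.14, 3.14, 3.14].

INTERFACE

Orientations are given as a rotation vector (axis times angle).
In Python, from bench import ctrl gives the robot as it stands. The module is installed in compiled form; this text tells all that it offers.
- The arm moves only by the tool jog_arm, never from a script. Its argument "moves" is one flat list of numbers, 7 for each row, row after row: the shift along the tool's x, y, z in units of 30 cm (1.0 is 30 cm), then the turn, a rotation vector about the tool's x, y, z in units of 60 degrees (1.0 is 60 degrees), then the gripper's target within -1 to 1 (fully open at 1, half-way at 0, shut at -1). In form: [x, y, z, wx, wy, wz, fingers, x, y, z, wx, wy, wz, fingers, ...]. A call has exactly 8 rows; each row is the pose to reach, as a shift and turn from the pose commanded when the call began, along the tool's axes at that moment; what a row does not reach only later rows make up. A row lasts 1/8 s, in which the tool goes at most 62.5 mm and 10.7 degrees, less where a joint would pass 70% of its speed; a pose out of reach is approached as far as the arm can. A call with a number of a shift or a turn outside -1 to 1 is refused whole. A call with a gripper value outside its range is refused whole. The fingers move at their own pace and stop on an object; "newtons" is the grip in N (left out, the last holds). Time passes only in rows, so rows that repeat a pose let the fingers close, or fill a call up. It gives the time, the measured TCP pose, the force, the opening and the grip force at its end, in the units of the state.
- ctrl.get_state(): the state, without advancing time (a new reading comes with each control period).
- ctrl.get_image(name): name is "side" or "top"; returns a dict with "pixels" (480x640x3 uint8, red, green, blue), "fx", "fy", "cx", "cy" (pixels), "xyz" and "rotation" of the camera in the world. Camera axes: x right, y up, looking along -z (the intrinsics and any distortion apply to the point x, -y, -z); pixel columns grow to the right and rows downward; lengths in m; the calibration is good to about 2 mm. A picture is of the moment at which its call begins. There is no depth.
- ctrl.close_job(): hands the job in; it is judged then, once.
The state is a dict: "time": time; "joint_positions": joint angles; "qd": joint speeds; "joint_torque": joint torques, N m; "position": TCP position; "tool_rot": TCP orientation; "ft_force": force on the tool from outside, world axes, zero at the start; "torque": the same for the moment, N m; "grip_width": opening from 0.0 (shut) to 1.0 (fully open); "grip_force": force on a finger pad.
Only numpy, scipy, OpenCV 4.12 (cv2) and the standard library are available. Lean on these libraries where they do the work, as an engineer would, in place of code of your own. Each camera call takes 0.05 s, during which the arm holds its last target. There are 200 camera calls.

TASK

The freshly painted black cover sits on a tilting work plate that has two sprung corners, each with a pointer in front of a white scale. Find the corner whose scale carries the sliding index bar, press that corner's round pad down with the fingertips until its pointer is level with the bar without pushing well past it, hold it there for about a second, then release it so that the plate springs fully back. Leave the other corner, the wet cover, the index bar and the loose things around alone, and grasp nothing.

Things in the scene. Friction and masses are not known exactly. Their poses are not given: they have to be found in the camera images.
- pad_left (a point): Centre of the top face of the round bare-steel press pad (26 mm across, standing 4 mm above the plate) on the plate's left corner (the mount's +y side); 84 mm above the table at rest. The two pads are 176 mm apart.
- pad_right (a point): The same on the right corner (the mount's -y side), 176 mm from the left pad.
- pointer_left (a point): Tip of the left corner's pointer, a dark bent rod 3.6 mm thick fixed to the plate; 76 mm above the table at rest. In the mount's frame it lies 29 mm in -x and 42 mm in +y (outwards) from the pad's centre. It goes down about 1.4 mm for each mm that its pad goes down.
- pointer_right (a point): Tip of the right corner's pointer; mirror image of the left one (29 mm in -x and 42 mm in -y from the right pad).
- mark (a point): The index level: mid-height of the dark steel index bar (4 mm high, 48 mm long, level) clipped on ONE of the two scales, left or right, 52 to 68 mm above the table. The point lies straight under the resting tip of that corner's pointer (the bar itself is 5 to 8 mm behind, mount's -x side); the pointer agrees with the bar when its tip is at this point's height, 8 to 24 mm down.
- scale: The white scale plate that carries the index bar, 40 mm wide, 4 mm thick, top 106 mm above the table, on a foot bolted down beside the mount, on the mount's -x side of its pointer; origin on the table straight below that pointer's resting tip, axes as the mount's.
- scale_plain: The like scale plate without an index bar, at the other corner.
- mount: Heavy steel base of the tilt mount, bolted down, 208 mm by 205 mm, 12 mm thick, origin on the table under the plate's centre; x points from the robot side to the pivot corner, y to the left corner.
- plate: The tilting work plate with the pads, pointers and cover: bare aluminium square, 160 mm a side, 8 mm thick, set as a diamond, top 80 mm above the table at rest. Pivot corner away from the robot (mount's +x), sprung corners left and right, free corner towards the robot. Origin: mid-thickness at its centre, axes as the mount's at rest.
- cover: Freshly painted black gear cover on the middle of the plate, wet: flange 80 mm square with a round dome, 31 mm high above the plate top; origin at the centre of its underside; its edge is 48 mm from each pad's centre.
- tilt_left (a joint): Tilt of the left corner, rad: 0 at rest against its stop, up to 0.20 when fully down; the left pad goes down 124 mm per rad. Springs back by itself. Pushing the pad takes about 6 to 8 N to start it and about 9 to 14 N at the index.
- tilt_right (a joint): The same for the right corner. Pressing one pad hardly moves the other corner.
- socket_mid (a point): Middle of a loose steel deep socket standing on the table, 28 mm across, 62 mm tall (bystander).
- bearing_mid (a point): Middle of a loose steel bearing ring lying flat, 52 mm across, 15 mm high (bystander).
- can_mid (a point): Middle of a loose paint can standing, 66 mm across, 150 mm tall (bystander).
- spanner_grip (a point): Grip of a loose spanner lying on the table, 190 mm long (bystander).
There are look-alikes about, which are no part of the job. Leave any purple look-alike of the scale alone.

How it is judged:
By the outcome, as a careful person would: the job done as asked, in the order asked, and still so for the second after the job is handed in, with the robot touching nothing.
It also fails if it takes over 54 s, if anything falls off the work surface, if the arm or the gripper's body presses on something with over 40 N, if the wrist force passes 120 N, or if a joint passes its speed limit or range.

## Working session

There is one attempt and no reset: what is moved stays moved. The work goes in short steps, Python scripts to look and compute and a tool call to move; the robot and the scene stay as the last step left them, time stands still between calls to the robot, and variables do not carry over. Pictures are saved under pics/ and viewed, at most 10 in all, crops included, and the job is handed in when it is done.

Besides the shell and the picture viewer there is one more tool, called as name(argument=value, ...) on one line, values as JSON. jog_arm: Moves the arm, as the interface text tells. Its arguments: {"type":"object","properties":{"moves":{"type":"array"},"newtons":{"type":"number"}},"required":["moves"]}

```bash
mkdir -p pics
cat > h.py <<'E'
import numpy as np, cv2
from bench import ctrl
def snap(n,f):
    im=ctrl.get_image(n); cv2.imwrite('pics/'+f+'.png',im['pixels'][:,:,::-1]); np.save('pics/'+f+'.npy',im,allow_pickle=True); return im
def load(f): return np.load('pics/'+f+'.npy',allow_pickle=True).item()
def R(im):
    r=np.array(im['rotation']); 
    return r if r.shape==(3,3) else cv2.Rodrigues(r.reshape(3,1))[0]
def onz(im,u,v,z):
    d=R(im)@np.array([(u-im['cx'])/im['fx'],-(v-im['cy'])/im['fy'],-1]); c=np.array(im['xyz']); return c+d*(z-c[2])/d[2]
def proj(im,p):
    q=R(im).T@(np.array(p)-im['xyz']); return np.array([im['cx']+im['fx']*q[0]/-q[2], im['cy']+im['fy']*q[1]/q[2]])
def crop(f,u0,v0,u1,v1,k,o):
    i=cv2.imread('pics/'+f+'.png')[v0:v1,u0:u1]; cv2.imwrite('pics/'+o+'.png',cv2.resize(i,None,fx=k,fy=k,interpolation=cv2.INTER_CUBIC))
E
python3 - <<'E'
from h import *
for n in('top','side'):
    im=snap(n,n+'0'); print({k:v for k,v in im.items() if k!='pixels'})
print(ctrl.get_state(), ctrl.grasp_offset)
E
```

```text
{'fx': 617.65767677567, 'fy': 617.65767677567, 'cx': 321.1850950183727, 'cy': 232.63860085718986, 'xyz': array([4.49452428e-01, 6.72241620e-04, 1.10326549e+00]), 'rotation': array([ 0.12684314, -0.10236606, -1.57117691])}
{'fx': 450.695013483033, 'fy': 450.695013483033, 'cx': 325.1981039037976, 'cy': 236.1730837962338, 'xyz': array([0.24029089, 0.49868388, 0.59051698]), 'rotation': array([ 0.3677681 , -1.07450416, -2.31867824])}
{'time': 0.1, 'joint_positions': array([-1.18288885,  0.32175396, -0.07005103,  1.45151779,  0.02261197,
        1.37078021, -0.05690782]), 'qd': array([-0.00111696, -0.00308803, -0.00192612, -0.00179206,  0.00093924,
        0.00030834,  0.00102488]), 'joint_torque': array([-8.33757485e-05, -4.92571199e+01, -4.05656286e-01, -3.13401675e+01,
       -6.40909933e-02,  3.94037808e-02,  6.93749826e-05]), 'position': array([0.23725141, 0.60464743, 0.22158498]), 'tool_rot': array([-5.83741395e-01, -3.08667944e+00,  2.60955567e-03]), 'ft_force': array([-0.46977559, -1.06303405,  0.00951939]), 'torque': array([-0.03019792,  0.03415152,  0.01205827]), 'grip_force': 0.0, 'grip_width': 0.9997570323018512} 0.0187
```

View pics/top0.png

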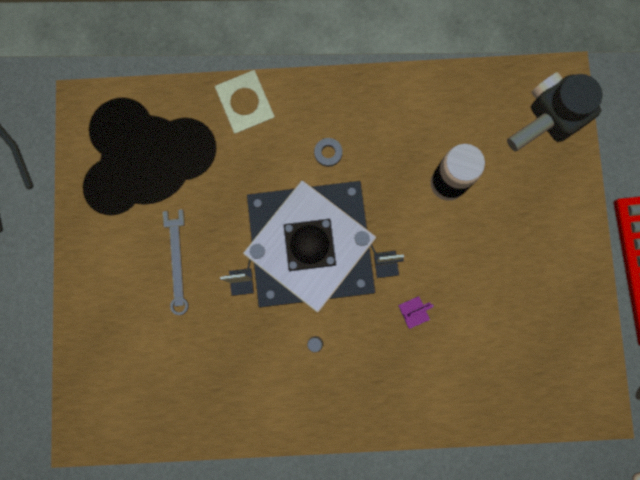

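View pics/side0.png

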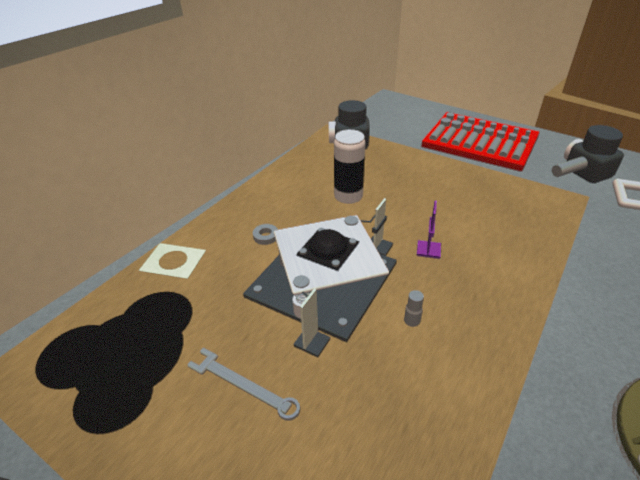

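Top view: left pad (258,251), right pad (362,238). Candidate scales are left (233,277), right (391,258), and a purple look-alike (415,312), which is excluded. The side view shows a dark bar on the right scale near (379,228). I'll confirm this in an enlarged crop.

Run:
```python
from h import *
crop('side0',280,190,400,360,3.5,'c1')
crop('top0',210,170,420,310,3.8,'c2')
a=cv2.imread('pics/c1.png');print(a.shape)
im=load('top0')
l=onz(im,258,251,.084);r=onz(im,362,238,.084);print(l,r,np.linalg.norm(l-r))
s=load('side0');print(onz(s,302,282,.084),onz(s,351,221,.084))
```

```text
(595, 420, 3)
[0.56885274 0.12160269 0.084     ] [ 0.58990721 -0.05150759  0.084     ] 0.17438594923336484
[0.56520074 0.12493128 0.084     ] [ 0.58742405 -0.04762529  0.084     ]
```

View pics/c1.png

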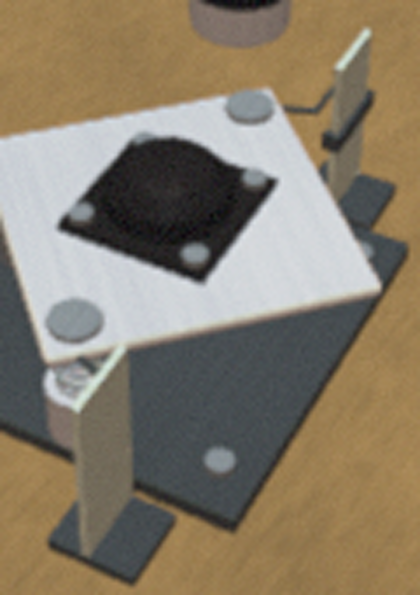

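View pics/c2.png

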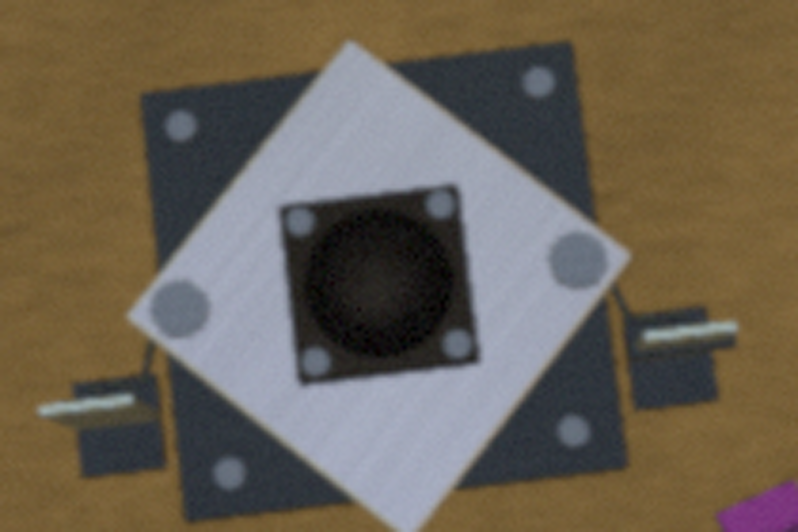

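The bar is on the right scale: it is 48 mm long and sticks out past both edges at c1 (348,120), and also at c2 (735,338). The left scale is plain and the purple one is a look-alike. So the right corner is the target, and I'll measure the bar height closer up.

```bash
cat >> h.py <<'E'
l=np.array([.5670,.1233]);r=np.array([.5887,-.0496])
C=(l+r)/2; ey=(l-r)/np.linalg.norm(l-r); ex=np.array([ey[1],-ey[0]])
def W(x,y,z): return np.r_[C+ex*x+ey*y,z]
E
python3 - <<'E'
from h import *
crop('side0',340,190,405,255,9,'c3')
s=load('side0')
P=lambda n,x,y,z:print(n,((proj(s,W(x,y,z))-[340,190])*9).round(0))
P('pad',0,-88,.084) if 0 else None
C88=1e-3
for n,x,y,z in [('pad',0,-88,84),('tip',-29,-130,76),('top+y',-36,-110,106),('top-y',-36,-150,106),('foot',-36,-110,0)]+[('bar%d'%z,-35.5,-130,z) for z in(52,60,68)]+[('bar+y60',-35.5,-106,60),('bar-y60',-35.5,-154,60)]:
    P(n,x*C88,y*C88,z*C88)
print(C,ex,ey)
E
```

```text
pad [101. 270.]
tip [315. 230.]
top+y [314. 174.]
top-y [393.  71.]
foot [287. 568.]
bar52 [336. 329.]
bar60 [339. 299.]
bar68 [341. 269.]
bar+y60 [292. 363.]
bar-y60 [384. 237.]
[0.57785 0.03685] [0.99221595 0.12452913] [-0.12452913  0.99221595]
```

View pics/c3.png

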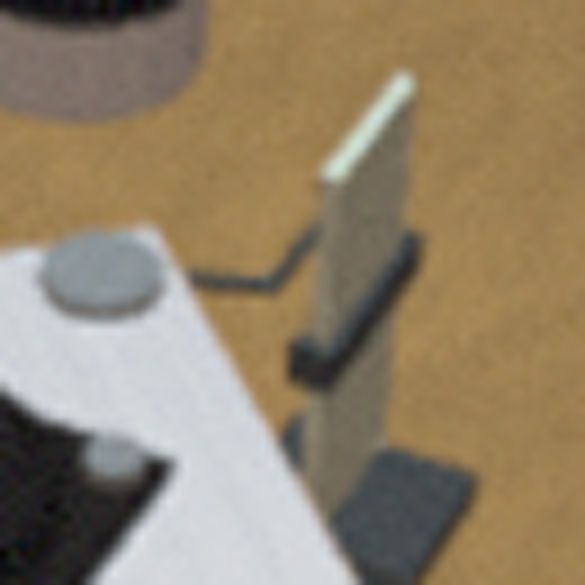

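Right-scale bar mid-height comes out at about 60.5 mm. That means the pointer must drop about 15.5 mm and the pad about 11 mm (tilt about 0.089 rad). I'll press with the fingers shut and the tool leaned 5° so the tips lie flat on the pad at the index.

```bash
cat >> h.py <<'E'
from scipy.spatial.transform import Rotation as Ro
th=.089
n=np.array([*((ex+ey)/2**.5*np.sin(th)),-np.cos(th)])
y=np.r_[ey,0]; y=y-n*(n@y); y/=np.linalg.norm(y); RT=np.c_[np.cross(y,n),y,n]
def plan(p):
    s=ctrl.get_state(); R0=Ro.from_rotvec(s['tool_rot']).as_matrix()
    print('t',s['time'],'pos',np.round(s['position'],4),'f',np.round(s['ft_force'],1),'w',round(s['grip_width'],2))
    print('shift',np.round(R0.T@(np.array(p)-s['position'])/.3,4),'rot',np.round(Ro.from_matrix(R0.T@RT).as_rotvec()/np.radians(60),3))
    print('world z in tool',np.round(R0.T@[0,0,1],3))
E
python3 -c "
from h import *
plan([*r,.15])"
```

```text
t 0.1 pos [0.2373 0.6046 0.2216] f [-0.5 -1.1  0. ] w 1.0
shift [-1.8869 -1.602   0.2415] rot [-0.075 -0.044 -0.478]
world z in tool [-0.    -0.002 -1.   ]
```

jog_arm(moves=[-0.12, -0.1, 0, -0.01, -0.006, -0.06, -1, -0.24, -0.2, 0, -0.02, -0.012, -0.12, -1, -0.36, -0.3, 0, -0.03, -0.018, -0.18, -1, -0.48, -0.4, 0, -0.04, -0.024, -0.24, -1, -0.6, -0.5, 0, -0.05, -0.03, -0.3, -1, -0.72, -0.6, 0, -0.06, -0.036, -0.36, -1, -0.84, -0.7, 0, -0.07, -0.04, -0.42, -1, -0.94, -0.8, 0, -0.075, -0.044, -0.478, -1])

```text
time: 1.1
position: [0.4129, 0.2767, 0.2223]
tool_rot: [-0.197, 3.074, 0.105]
ft_force: [-0.4, 0.2, -0.4]
grip_width: 0.17
grip_force: 0.0
```

```bash
python3 -c "
from h import *
plan([*r,.15])"
```

```text
t 1.1 pos [0.4129 0.2767 0.2223] f [-0.4  0.2 -0.4] w 0.17
shift [-0.4284 -1.1676  0.1944] rot [0.001 0.    0.001]
world z in tool [-0.063  0.064 -0.996]
```

jog_arm(moves=[-0.05, -0.11, 0, 0, 0, 0, -1, -0.1, -0.23, 0, 0, 0, 0, -1, -0.16, -0.35, 0, 0, 0, 0, -1, -0.22, -0.48, 0, 0, 0, 0, -1, -0.28, -0.6, 0, 0, 0, 0, -1, -0.34, -0.72, 0, 0, 0, 0, -1, -0.39, -0.84, 0, 0, 0, 0, -1, -0.43, -0.95, 0, 0, 0, 0, -1])

```text
time: 2.1
position: [0.5769, 0.0114, 0.2121]
tool_rot: [-0.195, 3.075, 0.104]
ft_force: [1.3, 0.7, -0.7]
grip_width: 0.005
grip_force: 0.0
```

```bash
python3 -c "
from h import *
plan([*r,.12])"
```

```text
t 2.1 pos [0.5769 0.0114 0.2121] f [ 1.3  0.7 -0.7] w 0.01
shift [ 0.0056 -0.2258  0.2933] rot [ 0.001 -0.    -0.   ]
world z in tool [-0.063  0.064 -0.996]
```

jog_arm(moves=[0, -0.08, 0.02, 0, 0, 0, -1, 0.003, -0.16, 0.05, 0, 0, 0, -1, 0.006, -0.226, 0.1, 0, 0, 0, -1, 0.006, -0.226, 0.16, 0, 0, 0, -1, 0.006, -0.226, 0.22, 0, 0, 0, -1, 0.006, -0.226, 0.27, 0, 0, 0, -1, 0.006, -0.226, 0.293, 0, 0, 0, -1, 0.006, -0.226, 0.293, 0, 0, 0, -1])

```text
time: 3.1
position: [0.5882, -0.0478, 0.12]
tool_rot: [-0.197, 3.075, 0.105]
ft_force: [0.6, 0.5, 0.4]
grip_width: 0.004
grip_force: 0.0
```

Run:
```python
from h import *
s=snap('side','side1'); t=snap('top','top1')
st=ctrl.get_state()
print(proj(s,st['position']),proj(t,st['position']))
crop('side1',300,140,420,260,5,'s1')
plan([*r,.086])
```

```text
[350.97180836 204.03963966] [361.10204791 235.51787614]
t 3.2 pos [ 0.5888 -0.0482  0.1211] f [ 0.3 -0.8  0.3] w 0.0
shift [ 0.0085 -0.012   0.1161] rot [0.001 0.001 0.   ]
world z in tool [-0.064  0.064 -0.996]
```

View pics/s1.png

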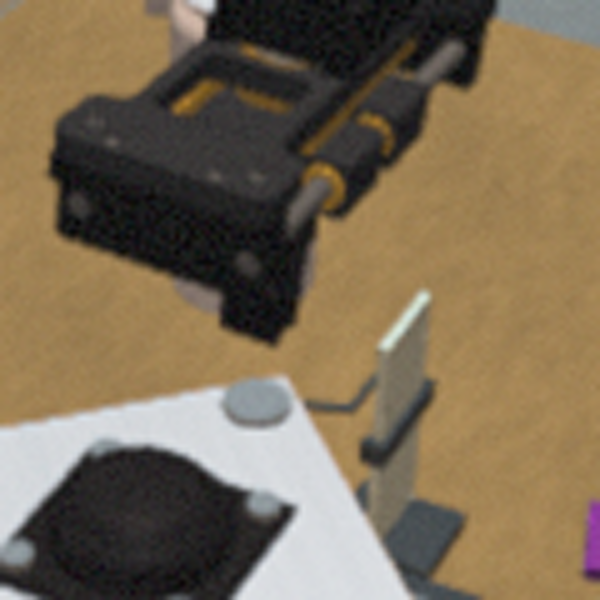

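The tips are centred over the right pad: tip at about (351,207), with the pad straight below at (351,221). The pointer, bar and scale stay visible. Going down to just above the pad.

jog_arm(moves=[0.004, -0.006, 0.03, 0, 0, 0, -1, 0.006, -0.008, 0.06, 0, 0, 0, -1, 0.006, -0.008, 0.08, 0, 0, 0, -1, 0.006, -0.008, 0.09, 0, 0, 0, -1, 0.006, -0.008, 0.1, 0, 0, 0, -1, 0.006, -0.008, 0.105, 0, 0, 0, -1, 0.006, -0.008, 0.105, 0, 0, 0, -1, 0.006, -0.008, 0.105, 0, 0, 0, -1])

```text
time: 4.2
position: [0.5888, -0.0487, 0.0891]
tool_rot: [-0.196, 3.074, 0.105]
ft_force: [-0.4, 0.7, 0.4]
grip_width: 0.01
grip_force: 0.0
```

```bash
python3 -c "
from h import *
plan([*r,.073])"
```

```text
t 4.2 pos [ 0.5888 -0.0487  0.0891] f [-0.4  0.7  0.4] w 0.01
shift [ 0.0041 -0.0065  0.0532] rot [0.001 0.001 0.   ]
world z in tool [-0.064  0.064 -0.996]
```

jog_arm(moves=[0.001, -0.001, 0.01, 0, 0, 0, -1, 0.001, -0.001, 0.018, 0, 0, 0, -1, 0.002, -0.002, 0.026, 0, 0, 0, -1, 0.002, -0.002, 0.033, 0, 0, 0, -1, 0.003, -0.003, 0.04, 0, 0, 0, -1, 0.003, -0.003, 0.045, 0, 0, 0, -1, 0.003, -0.003, 0.045, 0, 0, 0, -1, 0.003, -0.003, 0.045, 0, 0, 0, -1])

```text
time: 5.2
position: [0.5892, -0.0494, 0.0766]
tool_rot: [-0.195, 3.073, 0.104]
ft_force: [-2.7, -1.1, 7.0]
grip_width: 0.006
grip_force: 3.9
```

Run:
```python
from h import *
for i in range(4): s=snap('side','side2_%d'%i)
plan([*r,.073])
a=np.mean([cv2.imread('pics/side2_%d.png'%i).astype(float) for i in range(4)],0)
cv2.imwrite('pics/side2.png',a.astype('uint8'))
crop('side2',340,190,405,255,9,'s2')
```

```text
t 5.4 pos [ 0.5892 -0.0493  0.0766] f [-1.7 -0.7  7.4] w 0.01
shift [ 0.0026 -0.0015  0.0118] rot [ 0.001  0.002 -0.   ]
world z in tool [-0.065  0.064 -0.996]
```

View pics/s2.png

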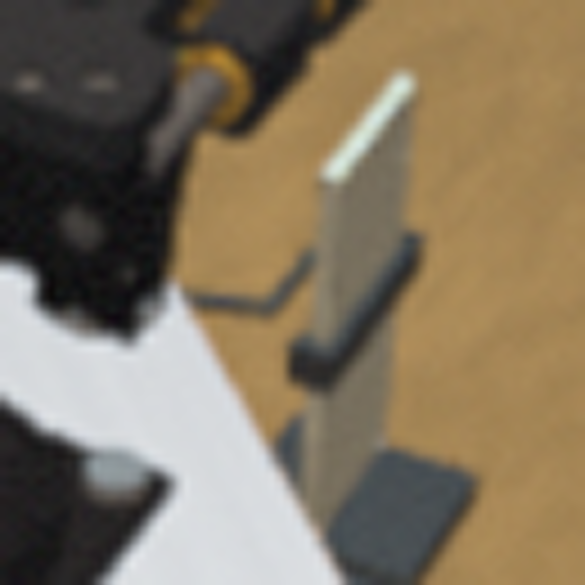

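The pointer has moved down but is still above the bar: bend at about (270,304) in the crop versus 287 at rest, against a bar at about (340,330). I'll quantify the tilt by sub-pixel matching of the pointer.

```bash
cat >> h.py <<'E'
def avg(k):
    return cv2.cvtColor(np.mean([load(f)['pixels'].astype(np.float32) for f in k],0),cv2.COLOR_RGB2GRAY)
def tilt(p,th):  # mount coords mm, right corner, axis through (88,0),(0,88) at z=76
    a=Ro.from_rotvec(np.array([1,-1,0])/2**.5*th); o=np.array([44,44,76.]); q=o+a.apply(np.array(p,float)-o); return q
def px(s,p): return proj(s,W(*(np.array(p)/1e3)))
def match(k,box=(363,213,375,224)):
    s=load('side0'); A=avg(['side0','side1']); B=avg(k); u0,v0,u1,v1=box; K=10
    up=lambda I,m:cv2.resize(I[v0-m[0]:v1+m[1],u0-m[2]:u1+m[2]],None,fx=K,fy=K,interpolation=cv2.INTER_CUBIC)
    T=up(A,(0,0,0)); S=up(B,(2,12,3)); c=cv2.matchTemplate(S,T,cv2.TM_CCOEFF_NORMED); _,m,_,l=cv2.minMaxLoc(c)
    print('corr',round(m,3),'shift px',(l[0]-30)/K,(l[1]-20)/K)
E
python3 - <<'E'
from h import *
s=load('side0')
a=tilt([-29,-130,76],.1);print(a)
b=onz(s,340+270/9,190+287/9,.076)[:2]-C; b=[b@ex*1e3,b@ey*1e3,76]; print('bend',b)
for t in (0,.02,.03,.04,.06,.08): print(t,px(s,tilt(b,t))-px(s,b),(px(s,tilt([-29,-130,76],t))-px(s,[-29,-130,76])))
k=['side2_%d'%i for i in range(4)]
match(k); match(k,(361,216,372,224)); match(k,(368,212,376,222))
E
```

```text
[ -28.38301441 -129.38301441   58.56355718]
bend [np.float64(-28.800515684217032), np.float64(-108.08217540334236), 76]
0 [0. 0.] [0. 0.]
0.02 [-0.09974014  1.35769238] [-0.12070751  1.48210715]
0.03 [-0.16153845  2.03627463] [-0.19385912  2.22258851]
0.04 [-0.2312433   2.71460285] [-0.27548968  2.96260524]
0.06 [-0.3942333  4.0702657] [-0.46402662  4.44099869]
0.08 [-0.58842767  5.42422266] [-0.6859925  5.9168007]
corr 0.977 shift px -0.1 2.4
corr 0.976 shift px 0.0 2.3
corr 0.977 shift px -0.2 2.5
```

```bash
cat > fit.py <<'E'
from h import *
from scipy.optimize import minimize
s=load('side0'); A=avg(['side0','side1']+['side2_%d'%i for i in range(4)])
u0,v0,u1,v1=368,194,392,240; K=10; I=A[v0:v1,u0:u1]
M=np.ones(I.shape,bool); M[:,:376-u0-0]&=(np.arange(v0,v1)[:,None]>223); M[44:]=0; M[:, :374-u0]&=(np.arange(v0,v1)[:,None]<234)
def hull(B,xs,ys,zs,d):
    p=np.array([px(s,[x,y,z])+d for x in xs for y in ys for z in zs])-[u0-.5+0,v0-.5]
    h=cv2.convexHull((p*K).astype(np.float32)).round().astype(np.int32); m=np.zeros((I.shape[0]*K,I.shape[1]*K),np.uint8); cv2.fillConvexPoly(m,h,1); return m>0
def cost(q,out=False):
    zb,xf,xb,xs,du,dv,sg=q; d=np.array([du,dv])
    bar=hull(0,(xf,xb),(-106,-154),(zb-2,zb+2),d); sl=hull(0,(xs-2,xs+2),(-110,-150),(0,zb-2),d); su=hull(0,(xs-2,xs+2),(-110,-150),(zb+2,106),d)
    top=hull(0,(xs-2,xs+2),(-110,-150),(106,106),d)
    L=np.zeros(bar.shape,int); L[sl]=1; L[bar]=2; 
    # back clip (x<xs-2) lies in front of upper scale
    back=hull(0,(min(xs-2,xb+.1),xb),(-106,-154),(zb-2,zb+2),d); endp=hull(0,(xf,xb),(-106,-110),(zb-2,zb+2),d)
    L[su]=1; L[top]=3; L[back|endp]=2
    X=[]
    for c in range(4):
        m=cv2.GaussianBlur((L==c).astype(np.float32),(0,0),abs(sg)*K); X.append(cv2.resize(m,I.shape[::-1],interpolation=cv2.INTER_AREA)[M])
    X=np.array(X).T; c,*_=np.linalg.lstsq(X,I[M],rcond=None); e=X@c-I[M]
    if out: print(c.round(0),'rms',e.std().round(2))
    return (e**2).mean()
for q0 in ([60.5,-34,-44,-39,0,0,.6],[59,-35,-43,-39,0,0,.6],[62.5,-34,-43,-39,0,0,.6]):
    sim=np.array([q0]+[np.array(q0)+np.eye(7)[i]*[2,2,2,1.5,.7,.7,.3][i] for i in range(7)])
    r_=minimize(cost,q0,method='Nelder-Mead',options=dict(initial_simplex=sim,maxfev=600)); print(r_.x.round(2),r_.fun.round(2)); cost(r_.x,True)
E
timeout 300 python3 fit.py
```

```text
[ 5.917e+01 -3.299e+01 -4.354e+01 -3.815e+01 -4.000e-02 -1.100e-01
  6.400e-01] 36.08
[136. 111.  39. 234.] rms 6.01
[ 58.9  -33.49 -43.62 -38.31  -0.11  -0.13   0.64] 35.72
[135. 111.  37. 234.] rms 5.98
[ 59.03 -32.88 -43.29 -37.93   0.08  -0.13   0.64] 35.97
[136. 111.  39. 235.] rms 6.0
```

Fit puts the bar at about 59.3 mm, so I want tilt ≈ 0.094, i.e. a pointer-bend shift of about 6.4 px. Pressing further in a measured step.

jog_arm(moves=[0, 0, 0.004, 0, 0, 0, -1, 0.001, -0.001, 0.008, 0, 0, 0, -1, 0.001, -0.001, 0.012, 0, 0, 0, -1, 0.001, -0.001, 0.015, 0, 0, 0, -1, 0.001, -0.001, 0.018, 0, 0, 0, -1, 0.001, -0.001, 0.02, 0, 0, 0, -1, 0.001, -0.001, 0.02, 0, 0, 0, -1, 0.001, -0.001, 0.02, 0, 0, 0, -1])

```text
time: 6.4
position: [0.5895, -0.0494, 0.0711]
tool_rot: [-0.195, 3.072, 0.104]
ft_force: [-3.6, -0.6, 10.0]
grip_width: 0.007
grip_force: 5.3
```

```bash
cat >> h.py <<'E'
def look(t):
    k=[t+'_%d'%i for i in range(3)]
    for f in k: snap('side',f)
    plan([*r,.07]); match(k); match(k,(361,216,372,224)); match(k,(368,212,376,222)); 
    cv2.imwrite('pics/'+t+'.png',avg(k)); crop(t,340,190,405,255,9,t+'c')
E
python3 -c "
from h import *
look('s3')
s=load('side0');b=[-28.8,-108.1,76]
for t in (.06,.07,.08,.09,.1): print(t,(px(s,tilt(b,t))-px(s,b)).round(2),76-174.7*t)"
```

```text
t 6.55 pos [ 0.5895 -0.0494  0.0711] f [-2.6 -0.9 10.1] w 0.0
shift [ 0.0031 -0.0006  0.0035] rot [ 0.001  0.002 -0.   ]
world z in tool [-0.065  0.064 -0.996]
corr 0.854 shift px -0.3 4.8
corr 0.969 shift px -0.1 4.9
corr 0.961 shift px -0.3 5.0
0.06 [-0.39  4.07] 65.518
0.07 [-0.49  4.75] 63.771
0.08 [-0.59  5.42] 62.024
0.09 [-0.7  6.1] 60.277
0.1 [-0.81  6.78] 58.53[ WARN:0@3.149] global loadsave.cpp:1063 imwrite_ Unsupported depth image for selected encoder is fallbacked to CV_8U.
```

jog_arm(moves=[0, 0, 0.003, 0, 0, 0, -1, 0, 0, 0.006, 0, 0, 0, -1, 0.001, 0, 0.009, 0, 0, 0, -1, 0.001, 0, 0.009, 0, 0, 0, -1, 0.001, 0, 0.009, 0, 0, 0, -1, 0.001, 0, 0.009, 0, 0, 0, -1, 0.001, 0, 0.009, 0, 0, 0, -1, 0.001, 0, 0.009, 0, 0, 0, -1])

```text
time: 7.55
position: [0.5896, -0.0493, 0.0687]
tool_rot: [-0.195, 3.072, 0.104]
ft_force: [-3.6, -2.0, 11.4]
grip_width: 0.005
grip_force: 5.8
```

```bash
python3 -c "
from h import *
look('s4')" 2>/dev/null
```

```text
t 7.7 pos [ 0.5896 -0.0493  0.0687] f [-4.  -1.2 10.7] w 0.0
shift [ 0.0029 -0.0002 -0.0046] rot [ 0.001  0.003 -0.   ]
world z in tool [-0.066  0.064 -0.996]
corr 0.736 shift px -0.5 6.0
corr 0.975 shift px -0.2 6.1
corr 0.889 shift px 0.0 5.8
```

View pics/s4c.png

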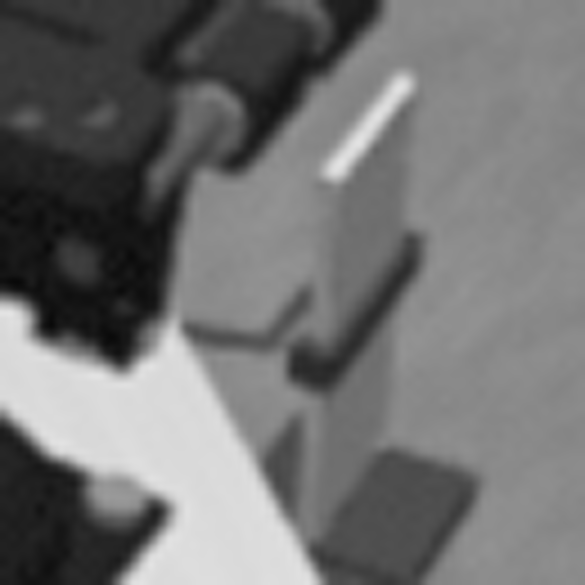

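The pointer now lies about level with the bar: tilt ≈ 0.0895, tip ≈ 60.4 mm, against bar estimates of 59–60.7. I'll nudge 0.5 mm and hold, then release.

jog_arm(moves=[0, 0, 0.0015, 0, 0, 0, -1, 0, 0, 0.0015, 0, 0, 0, -1, 0, 0, 0.0015, 0, 0, 0, -1, 0, 0, 0.0015, 0, 0, 0, -1, 0, 0, 0.0015, 0, 0, 0, -1, 0, 0, 0.0015, 0, 0, 0, -1, 0, 0, 0.0015, 0, 0, 0, -1, 0, 0, 0.0015, 0, 0, 0, -1])

```text
time: 8.7
position: [0.5897, -0.0493, 0.0683]
tool_rot: [-0.194, 3.072, 0.104]
ft_force: [-3.5, -1.7, 11.9]
grip_width: 0.006
grip_force: 5.9
```

```bash
python3 -c "
from h import *
look('s5')" 2>/dev/null
```

```text
t 8.85 pos [ 0.5897 -0.0493  0.0683] f [-3.4 -0.9 10.9] w 0.01
shift [ 0.003  -0.0001 -0.0059] rot [ 0.001  0.003 -0.   ]
world z in tool [-0.066  0.064 -0.996]
corr 0.72 shift px -0.7 6.3
corr 0.964 shift px -0.2 6.3
corr 0.874 shift px 0.1 5.8
```

Held at about 59.9 mm. Half a second more, then a smooth release straight up.

jog_arm(moves=[0, 0, 0, 0, 0, 0, -1, 0, 0, 0, 0, 0, 0, -1, 0, 0, 0, 0, 0, 0, -1, 0, 0, 0, 0, 0, 0, -1, 0, 0, -0.01, 0, 0, 0, -1, -0.002, 0.002, -0.025, 0, 0, 0, -1, -0.003, 0.003, -0.045, 0, 0, 0, -1, -0.004, 0.004, -0.065, 0, 0, 0, -1])

```text
time: 9.85
position: [0.5888, -0.0487, 0.0863]
tool_rot: [-0.195, 3.074, 0.105]
ft_force: [0.3, 0.6, -0.4]
grip_width: 0.008
grip_force: 0.0
```

jog_arm(moves=[-0.002, 0.002, -0.03, 0, 0, 0, -1, -0.004, 0.004, -0.07, 0, 0, 0, -1, -0.008, 0.008, -0.12, 0, 0, 0, -1, -0.012, 0.012, -0.18, 0, 0, 0, -1, -0.016, 0.016, -0.24, 0, 0, 0, -1, -0.02, 0.02, -0.3, 0, 0, 0, -1, -0.02, 0.02, -0.3, 0, 0, 0, -1, -0.02, 0.02, -0.3, 0, 0, 0, -1])

```text
time: 10.85
position: [0.5884, -0.0481, 0.1758]
tool_rot: [-0.196, 3.075, 0.105]
ft_force: [-0.1, 0.4, -0.3]
grip_width: 0.002
grip_force: 0.0
```

```bash
python3 -c "
from h import *
look('s6')
cv2.imwrite('pics/s6d.png',cv2.resize(load('s6_2')['pixels'][150:350,230:450,::-1],None,fx=3,fy=3))" 2>/dev/null
```

```text
t 11.0 pos [ 0.5882 -0.0481  0.1752] f [-0.5  0.4  0.2] w 0.01
shift [ 0.0206 -0.0276  0.3491] rot [ 0.001 -0.001  0.   ]
world z in tool [-0.062  0.064 -0.996]
corr 0.997 shift px 0.0 0.0
corr 0.991 shift px 0.0 0.0
corr 0.996 shift px 0.0 0.0
```

View pics/s6d.png

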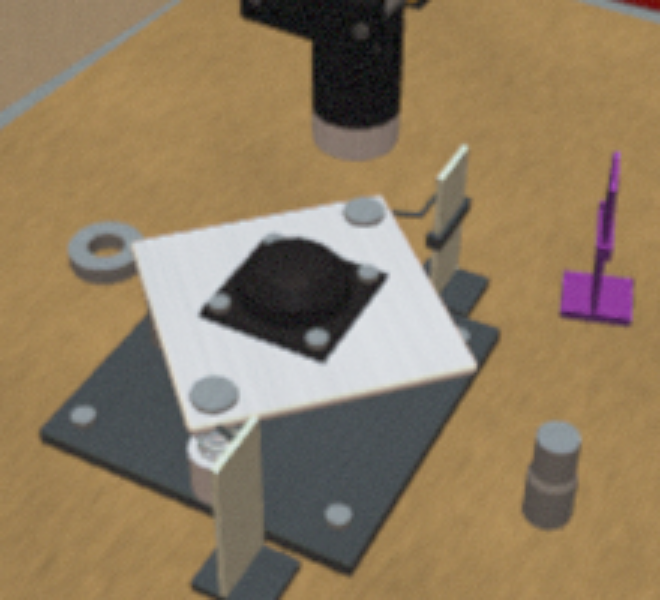

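The plate is fully back, with zero pointer shift against rest. The cover, bar and other things are undisturbed, and the gripper is clear.

```bash
python3 -c "
from bench import ctrl
print(ctrl.close_job())"
```

```text
the job is handed in; nothing more can be done
None
```

I pressed the right corner's pad until its pointer was level with the index bar (about 60 mm, within roughly 1 mm by camera), held it over a second, and released it so the plate sprang fully back; the job is handed in, with no verdict returned.

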